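# Seat the grating plate and nip up its wing screw

## Task

The grating plate has slid part-way out of its bed. Push it gently back until it is fully home against the end stop, then turn the wing knob clockwise until you feel its foot meet the plate (the knob starts to push up), and about 30 degrees more so the plate is clamped firmly without overtightening. Do not knock the splash panel that stands close beside the wings, leave the other things alone, and let go at the end.

Things in the scene. Friction and masses are not known exactly. Their poses are not given: they have to be found in the camera images.
- deck: white grater feed bed, fixed, 260 (x) x 130 (y) x 40 mm. Origin: centre of its underside, on the bench; x runs along the channel towards the end stop, z up. Channel 73 mm wide, floor z = 40 mm, between 8 mm rails up to z = 52. A bridge (x 33 to 57 mm, full width, z 72 to 82) carries the wing knob, axis at x = 45, y = 8 mm. A splash panel is at y 46 to 50 mm
- plate: loose flat steel grating plate 150 (x) x 70 (y) x 8 mm, 0.3 to 0.65 kg, lying in the channel part-way out. Origin: centre of its underside. At its near end it carries an upright push rib, 10 mm thick (x -72 to -62 mm), 40 mm wide (y), top 38 mm above the plate's underside. Fully home, its origin is at x = 0 in the deck's frame; starts 20 to 55 mm short; can take 12 N to start it sliding
- plate_nose (a point): middle of the plate's far end face, the face that meets the stop; 75 mm ahead of the plate's origin, axes as the plate
- stop: steel end stop, a bar 14 x 90 x 18 mm fixed across the far end of the channel. Origin: bottom middle of its near face, the face the plate must touch, at x = 75 mm of the deck; x points along the channel away from the plate. Pushing the plate against it with over 30 N is ramming
- wing_grip (a point): middle of the black wing knob's wings, on its vertical turning axis, 112 mm above the bench. x lies along the wings, z up. The wings are an upright blade 66 mm long, 8 mm thick, with round lobes from 12 mm below to 14 mm above this point (4 mm above it at the centre); below the blade is only a slim stem, 8 mm diameter, and 22 mm below this point the top of the bush, 22 mm diameter, on the bridge
- wing (a joint): angle of the wing knob, rad; grows clockwise seen from above (tightening), range 0 to 3.4, starts at 0 to 0.5. At 0 the wings lie along the deck's x, parallel to the panel. Steady friction 0.2 N m; stays where left. The foot meets the plate somewhere from 0.8 to 2.4 rad; from there the knob lifts 3 mm per rad against a spring, so hands that hold it feel a growing upward push
- screw: steel screw on the knob's axis with a rubber foot, 20 mm diameter; moves down 3 mm per rad of the knob until the foot presses the plate onto the channel floor. Then the knob and its bush ride up instead, on spring washers of 18 N/mm: the clamping force grows 54 N per rad, more while the knob is held down. Sole 50.4 to 55.2 mm above the bench at wing 0, unknown. Origin 55.2 mm up at wing 0
- panel: upright thin metal splash panel, 80 mm long in the deck's x, 4 mm thick, from 40 to 120 mm above the bench (the wings reach from 100 to 126). Origin: bottom middle of its face towards the knob, 38 mm from the knob's axis on the deck's +y side. Wing tips pass 5 mm from it; a gripper opened wide across the wings can strike it. Only a light touch (8 N) is allowed
- spare_plate: bystander: a second, identical grating plate lying on the bench beside the bed, to be left alone
- root_a: bystander: a root 150 x 28 mm lying by the bed
- root_b: bystander: a root 120 x 24 mm lying near the open end of the bed
- bottle: bystander: white plastic bottle 60 mm diameter, 170 mm tall
- bowl: bystander: steel bowl 150 mm diameter, 60 mm tall
- brush: bystander: blue brush 200 mm long
- scraper: bystander: white scraper 280 mm long, beyond the bed
Mind the look-alikes: they are no part of the job. Leave any pink or purple look-alike of the plate alone.

How it is judged:
By the outcome, as a careful person would: the job done as asked, in the order asked, and still so for the second after the job is handed in, with the robot touching nothing.
It also fails if it takes over 59 s, if anything falls off the work surface, if the arm or the gripper's body presses on something with over 40 N, if the wrist force passes 120 N, or if a joint passes its speed limit or range.

## Robot

A 6-joint arm with a two-finger parallel gripper is mounted at the origin on the work surface. World frame = base frame: x ahead of the robot, y to its left, z up, the work surface at z = 0. Lengths are in mm, angles in rad, forces in N, time in s.
With the tool pointing down it reaches from about 150 to 775 mm from the base axis. Payload 6.1 kg.
Tool frame: the origin (TCP) lies at the very end of the fingers, on their centre line; the grasp point (between the pads) lies 19 mm behind it (env.grip_point_offset is the z of the grasp point in the tool frame, in mm); z points along the fingers, y is the line along which they close (so a half turn about z gives the same grasp; the last joint's range is limited). The gripper opens to 85 mm and grips with 20 to 120 N. Pads are 22 mm wide; open, the fingers measure 114 mm over their backs; the gripper's body (76 mm by 85 mm) begins 54 mm behind the grasp point. The pads swing forward as they close: fully open they stand 13 mm farther back than shut.
Start: joints at [1.19, 0.126, -0.04, 1.405, 0, 1.571], TCP at [195.115, 487.379, 195.595] pointing down, gripper open.
Joint ranges: [-2.72, 2.72], [-0.95, 1.95], [-1.27, 1.35], [-1.78, 2.02], [-1.46, 1.47], [-3.14, 3.14]. Speed limits (rad/s): [2.39, 2.39, 3.01, 3.14, 3.14, 3.14].

## Interface

Orientations are given as a rotation vector (axis times angle).
In Python, from plant import sensors, cams, workorder, env gives the robot as it stands.
- The arm moves only by the shell command python3 -m jog 'ROWS' [OPENING]. ROWS is JSON, a list of rows, each a list of 4 numbers: the shift along the world's x, y, z in m, then the turn about the world's z in rad. In form: [[tx, ty, tz, twist], ...]. A call has 1 to 10 rows; each row is the pose to reach, as a shift and turn from the pose commanded when the call began; what a row does not reach only later rows make up. A row lasts 1/10 s, in which the tool goes at most 50 mm and 8.59 degrees, less where a joint would pass 70% of its speed; a pose out of reach is approached as far as the arm can. A call with a gripper value outside its range is refused whole. OPENING is the finger opening in m, from 0 to 0.0854, set as the call begins (- or left out, the last holds). The fingers move at their own pace and stop on an object; the grip force is fixed at half the most. Time passes only in rows, so rows that repeat a pose let the fingers close. It gives the time, the measured TCP pose, the force, the opening and the grip force at its end, in the units of the state.
- sensors.observe(): the state, without advancing time (a new reading comes with each control period).
- cams.get_image(name): name is "scene" or "side" or "wrist"; returns the picture (480x640x3 uint8, blue, green, red); there is no depth.
- cams.camera_model(name): a dict with "vertical_fov" (degrees; the focal length in pixels is half the picture's height over the tangent of half this angle, whatever the lens; pixels are square), "cx", "cy" (the principal point, pixels), "R" (3x3) and "t" (3): a world point X has camera coordinates R X + t; the wrist camera has in their place "hand_eye" (4x4, takes a point from camera to tool coordinates, whose origin is the TCP and whose axes are the flange's). Camera axes: x right, y down, z forward; pixel columns grow to the right and rows downward; lengths in mm; the calibration is good to about 2 mm. A picture is of the moment at which its call begins: read the wrist's pose just before it. camera_model takes no time and is no camera call.
- workorder.finish_job(): hands the job in; it is judged then, once.
The state is a dict: "clock": time; "joints": joint angles; "dq": joint speeds; "effort": joint torques, N m; "tool_pos": TCP position; "orientation": TCP orientation; "wrist_force": force on the tool from outside, world axes, zero at the start; "torque": the same for the moment, N m; "grip_width": opening from 0.0 (shut) to 1.0 (fully open); "grasp_force": force on a finger pad.
Only numpy, scipy, OpenCV 4.12 (cv2) and the standard library are available. Lean on these libraries where they do the work, as an engineer would, in place of code of your own. Each camera call takes 0.05 s, during which the arm holds its last target. There are 200 camera calls.

## Working session

There is one attempt and no reset: what is moved stays moved. The work goes in short steps, Python scripts to look and compute and a shell command to move; the robot and the scene stay as the last step left them, time stands still between calls to the robot, and variables do not carry over. Pictures are saved under pics/ and viewed, at most 10 in all, crops included, and the job is handed in when it is done.

```bash
mkdir -p pics; ls; python3 - <<'E'
from plant import sensors,cams,env
import cv2,numpy as np
print(sensors.observe())
a=[]
for n in("scene","side","wrist"):
    im=cams.get_image(n);cv2.imwrite(f"pics/{n}0.png",im);m=cams.camera_model(n);print(n,{k:np.round(v,4).tolist() for k,v in m.items() if not isinstance(v,str)})
E
```

```text
pics
{'clock': 0.0, 'joints': array([ 1.19000210e+00,  1.26399522e-01, -4.06074008e-02,  1.40541734e+00,
       -2.63128567e-05,  1.57080500e+00]), 'dq': array([ 9.01527195e-04, -2.40191708e-05, -1.56873978e-03, -3.70633087e-04,
       -1.65098942e-03, -9.89173674e-04]), 'effort': array([-9.57218908e-04, -4.35918903e+01,  3.52922630e+01,  1.72445783e-02,
       -2.47923862e-05, -5.94000795e-06]), 'tool_pos': array([194.95307708, 486.95268439, 194.81856727]), 'orientation': array([-5.94502533e-01, -3.08454073e+00,  2.51854801e-03]), 'wrist_force': array([ 0.07467171,  0.00625862, -0.00411234]), 'torque': array([-0.01845521, -0.01241193, -0.00226924]), 'grasp_force': 0.0, 'grip_width': 0.9996452766140562}
scene {'vertical_fov': 48.0597, 'cx': 324.3844, 'cy': 240.977, 'R': [[-0.1078, 0.9942, -0.0014], [0.6171, 0.0659, -0.7841], [-0.7795, -0.0854, -0.6206]], 't': [52.7819, -295.8103, 1615.5449]}
side {'vertical_fov': 52.3969, 'cx': 313.0127, 'cy': 241.4008, 'R': [[0.9933, -0.115, 0.0106], [-0.0477, -0.4924, -0.8691], [0.1051, 0.8627, -0.4946]], 't': [-561.595, 130.3277, 1027.7289]}
wrist {'vertical_fov': 61.7787, 'cx': 310.8459, 'cy': 242.2037, 'hand_eye': [[-0.0002, -0.959, -0.2834, 71.4733], [1.0, -0.0002, 0.0001, 1.1262], [-0.0001, -0.2834, 0.959, -178.6268], [0.0, 0.0, 0.0, 1.0]]}
```

View pics/scene0.png

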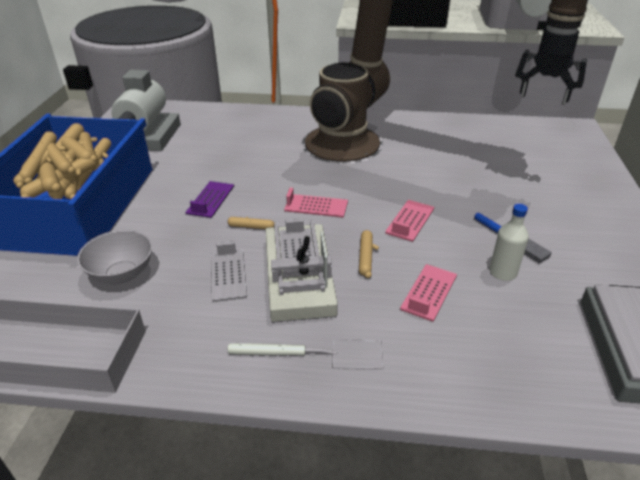

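View pics/side0.png

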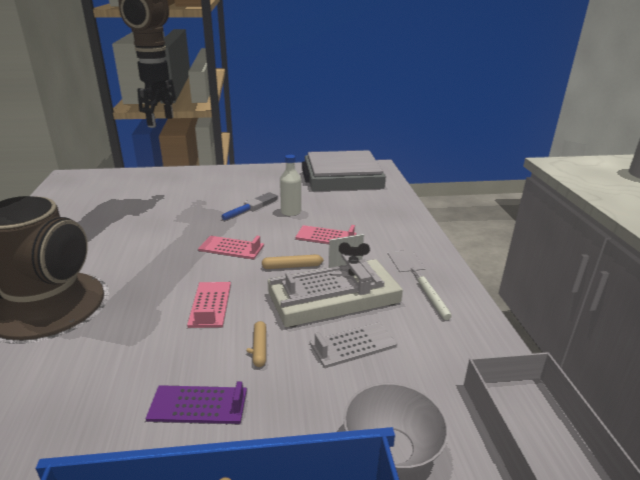

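Scene picture: the white bed is at about (300,270), with the steel plate in it (rib at (292,227)) and the black wings at (304,250). The candidates are the plate in the bed, the grey spare at (228,270), the pink ones at (316,205), (411,220) and (430,290), and the purple one at (210,198). Only the one inside the bed fits, because it lies in the channel under the bridge. I'll confirm that in an enlarged crop.

```bash
cat > h.py <<'E'
import numpy as np,cv2
from plant import sensors,cams
from scipy.spatial.transform import Rotation as Ro
def ray(n,u,v,st=None):
    m=cams.camera_model(n);f=240/np.tan(np.radians(m["vertical_fov"])/2)
    d=np.array([(u-m["cx"])/f,(v-m["cy"])/f,1])
    if n=="wrist":
        H=np.array(m["hand_eye"]);R=Ro.from_rotvec(st["orientation"]).as_matrix()
        return R@H[:3,3]+st["tool_pos"],R@H[:3,:3]@d
    R=np.array(m["R"]);t=np.array(m["t"]).ravel();return -R.T@t,R.T@d
def onz(n,u,v,z,st=None):
    o,d=ray(n,u,v,st);return o+d*(z-o[2])/d[2]
def tri(*rs):
    A=0;b=0
    for o,d in rs:
        d=d/np.linalg.norm(d);P=np.eye(3)-np.outer(d,d);A=A+P;b=b+P@o
    x=np.linalg.solve(A,b);return x,[np.linalg.norm(np.cross(x-o,d/np.linalg.norm(d))) for o,d in rs]
E
python3 - <<'E'
import cv2,numpy as np
a=cv2.resize(cv2.imread("pics/scene0.png")[210:325,258:346],None,fx=4.5,fy=4.5,interpolation=2)
b=cv2.resize(cv2.imread("pics/side0.png")[225:325,260:410],None,fx=2.6,fy=2.6,interpolation=2)
c=np.zeros((518,800,3),np.uint8);c[:a.shape[0],:a.shape[1]]=a[:518];c[:b.shape[0],400:790]=b
cv2.imwrite("pics/crop0.png",c)
E
```

```text
(no output)
```

View pics/crop0.png

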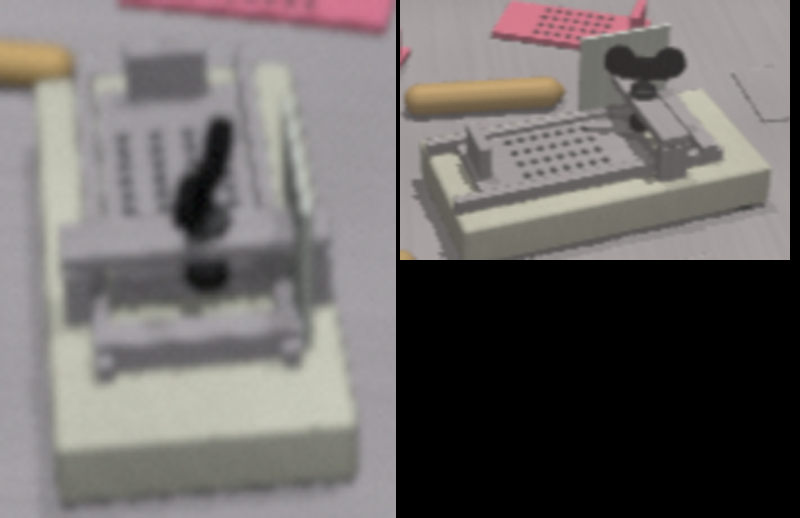

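```bash
python3 - <<'E'
from h import *
P=[onz("scene",*p,40)[:2] for p in [(265.8,226),(321.8,224.7),(336.9,305.6),(270.9,309.6)]]
print(np.round(P)); P=np.array(P);e=lambda a,b:np.degrees(np.arctan2(*(b-a)[::-1]))
print("ang",e(P[0],P[3]),e(P[1],P[2]),e(P[0],P[1])-90,e(P[3],P[2])-90,"len",[np.linalg.norm(P[i]-P[i-1]) for i in range(4)],"c",P.mean(0))
s=lambda x,y:(260+(x-400)/2.6,225+y/2.6)
for a,b in [((258+192/4.5,210+205/4.5),s(672,62)),((258+220/4.5,210+130/4.5),s(620,62))]: print("lobe",tri(ray("scene",*a),ray("side",*b)))
print("rib top L,R",onz("scene",258+125/4.5,210+50/4.5,78),onz("scene",258+207/4.5,210+50/4.5,78))
print("ribtop side near-y end",onz("side",*s(482,128),78), onz("side",*s(470,124),78))
E
```

```text
[[ 489. -134.]
 [ 471.   -8.]
 [ 724.   49.]
 [ 748.  -73.]]
ang 13.13977343479516 12.75984521589213 8.312590555548582 10.952955446705545 len [np.float64(265.0858021942311), np.float64(127.05628682051463), np.float64(259.1685403697512), np.float64(124.97810950153304)] c [607.96218022 -41.3331991 ]
lobe (array([669.29142444, -26.33635652, 110.91311839]), [np.float64(0.8180706484803015), np.float64(0.8180706484802834)])
lobe (array([625.378543  , -22.0465391 , 113.91439467]), [np.float64(4.135561025794479), np.float64(4.135561025794378)])
rib top L,R [517.13836701 -81.3602224   78.        ] [512.93711171 -41.93962791  78.        ]
ribtop side near-y end [513.7771112  -58.48435705  78.        ] [504.82921411 -51.87814042  78.        ]
```

The crop confirms it: the grey plate with its upright rib lies in the white bed under the bridge. The bed is at roughly (608,-41) with yaw about 12°, and the knob axis is near (650,-24). I'll go above it and look from close by.

```bash
python3 -m jog '[[0.05,-0.05,0.03,0.1],[0.345,-0.54,0.03,0.59],[0.345,-0.54,0.03,0.59],[0.345,-0.54,0.03,0.59],[0.345,-0.54,0.03,0.59],[0.345,-0.54,0.03,0.59],[0.345,-0.54,0.03,0.59],[0.345,-0.54,0.03,0.59],[0.345,-0.54,0.03,0.59],[0.345,-0.54,0.03,0.59]]' 0.02
```

```text
clock: 1.15
tool_pos: [456.3, 82.8, 222.8]
orientation: [-0.328, 3.124, 0.0]
wrist_force: [0.3, 0.7, 0.2]
grip_width: 0.236
grasp_force: 0.0
```

```bash
python3 -m jog '[[0.08,-0.12,0,0],[0.08,-0.12,0,0],[0.08,-0.12,0,0],[0.08,-0.12,0,0],[0.08,-0.12,0,0],[0.08,-0.12,0,0],[0.08,-0.12,0,0]]'; python3 - <<'E'
from h import *
s=sensors.observe();im=cams.get_image("wrist");cv2.imwrite("pics/w1.png",im);import pickle;pickle.dump(s,open("w1.pkl","wb"));print(s["tool_pos"],s["orientation"],s["joints"])
E
```

```text
clock: 1.85
tool_pos: [535.2, -34.1, 223.1]
orientation: [-0.331, 3.124, 0.0]
wrist_force: [-0.5, -0.2, 0.5]
grip_width: 0.232
grasp_force: 0.0
[535.24532548 -34.08318059 223.06855925] [-3.30525414e-01  3.12393071e+00  1.61695641e-04] [-6.36778787e-02  1.49471998e-01  4.78362494e-02  1.46895602e+00
  1.39357547e-04 -2.74502176e-01]
```

View pics/w1.png

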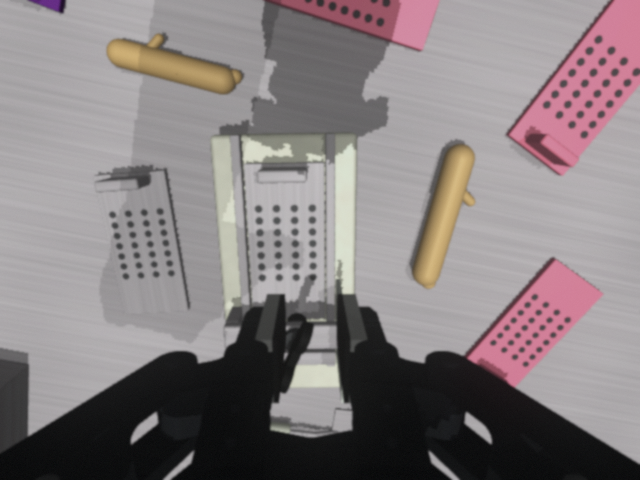

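Wrist picture: the bed's near corners are at (213,137) and (357,133), its sides run down to (229,330) and (355,290), the rib is at (256–307, 168–181), and the wings run from (297,320) to (287,388).

```bash
python3 - <<'E'
from h import *
import pickle;s=pickle.load(open("w1.pkl","rb"))
W=lambda u,v,z:onz("wrist",u,v,z,s)[:2]
A,B,C,D=W(213,137,40),W(357,133,40),W(355,290,40),W(226,290,40)
e=lambda a,b:np.degrees(np.arctan2(*(b-a)[::-1]))
print(A,B,"w",np.linalg.norm(A-B),"ang",e(A,D),e(B,C),e(A,B)-90)
r=W(256,170,78),W(307,168,78),W(256,181,78),W(307,181,78);print("rib",r,np.linalg.norm(r[0]-r[1]))
print("wing",W(299,322,120),W(288,386,120))
for t in(11,12,13):
  t=np.radians(t);x=np.array([np.cos(t),np.sin(t)]);y=np.array([-x[1],x[0]])
  c=(A+B)/2+130*x;print(c,"knob",c+45*x+8*y,"rib in deck",[(np.round((q-c)@x,1),np.round((q-c)@y,1)) for q in r])
E
```

```text
[ 494.57458193 -129.46544423] [465.03425964  -7.41511812] w 125.5743315490293 ang 13.136074994411562 13.181391489313242 13.605872018406913
rib (array([509.67725843, -83.73051197]), array([499.61223117, -44.21534465]), array([518.32262483, -82.22969471]), array([509.73690291, -42.07938354])) 40.77687116458479
wing [612.41748174 -26.37352126] [671.19645644 -23.51616329]
[607.41595463 -43.63511178] knob [650.06270593 -27.19568952] rib in deck [(np.float64(-103.6), np.float64(-20.7)), (np.float64(-105.9), np.float64(20.0)), (np.float64(-94.8), np.float64(-20.9)), (np.float64(-95.6), np.float64(20.2))]
[606.96360888 -41.41176137] knob [649.31695739 -24.23055448] rib in deck [(np.float64(-104.0), np.float64(-21.2)), (np.float64(-105.6), np.float64(19.6)), (np.float64(-95.2), np.float64(-21.5)), (np.float64(-95.2), np.float64(19.6))]
[606.47252921 -39.19664411] knob [648.51957369 -21.27888615] rib in deck [(np.float64(-104.3), np.float64(-21.6)), (np.float64(-105.3), np.float64(19.1)), (np.float64(-95.6), np.float64(-22.1)), (np.float64(-94.9), np.float64(19.0))]
```

```bash
python3 -m jog '[[-0.045,-0.025,0,0],[-0.065,-0.037,-0.02,0.017],[-0.065,-0.037,-0.07,0.017],[-0.065,-0.037,-0.12,0.017],[-0.065,-0.037,-0.15,0.017],[-0.065,-0.037,-0.166,0.017],[-0.065,-0.037,-0.166,0.017],[-0.065,-0.037,-0.166,0.017]]' 0
```

```text
clock: 2.7
tool_pos: [470.9, -71.6, 57.6]
orientation: [-0.356, 3.121, -0.0]
wrist_force: [-0.2, -0.1, 0.3]
grip_width: 0.001
grasp_force: 0.0
```

```bash
python3 -m jog '[[0.008,0.0018,0,0],[0.0146,0.0034,0,0],[0.0175,0.004,0,0],[0.0195,0.0045,0,0],[0.0215,0.005,0,0],[0.0234,0.0054,0,0],[0.0253,0.0058,0,0],[0.0273,0.0063,0,0]]'
```

```text
clock: 3.5
tool_pos: [498.1, -65.9, 56.8]
orientation: [0.354, -3.121, -0.0]
wrist_force: [0.7, 0.6, -0.6]
grip_width: -0.001
grasp_force: 0.0
```

```bash
python3 -m jog '[[0.002,0.0004,0,0],[0.004,0.0009,0,0],[0.006,0.0013,0,0],[0.008,0.0018,0,0],[0.010,0.0023,0,0]]'; python3 -m jog '[[0.002,0.0004,0,0],[0.004,0.0009,0,0],[0.006,0.0013,0,0],[0.008,0.0018,0,0],[0.010,0.0023,0,0]]'
```

```text
clock: 4.0
tool_pos: [508.2, -63.5, 56.8]
orientation: [0.355, -3.121, 0.0]
wrist_force: [-0.0, 0.4, -0.2]
grip_width: 0.002
grasp_force: 0.0
clock: 4.5
tool_pos: [518.2, -61.2, 56.8]
orientation: [0.355, -3.121, 0.0]
wrist_force: [0.8, 0.4, 0.1]
grip_width: 0.003
grasp_force: 0.0
```

```bash
python3 - <<'E'
from h import *
im=cams.get_image("wrist");b=cams.get_image("side")[215:335,250:410]
c=np.hstack([cv2.resize(im,(480,360)),cv2.resize(b,(320,240)).copy() if 0 else cv2.copyMakeBorder(cv2.resize(b,(320,240)),0,120,0,0,0)])
cv2.imwrite("pics/p2.png",c)
E
```

```text
(no output)
```

View pics/p2.png

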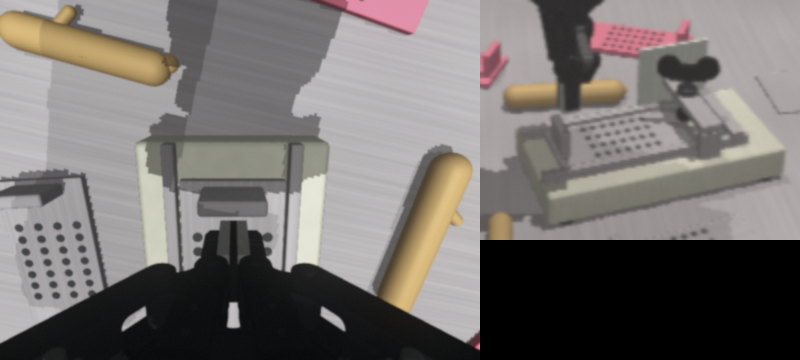

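```bash
python3 - <<'E'
from h import *
s=sensors.observe();im=cams.get_image("wrist");b=cams.get_image("side")
def proj(n,X):
    m=cams.camera_model(n);f=240/np.tan(np.radians(m["vertical_fov"])/2);p=np.array(m["R"])@X+np.array(m["t"]).ravel();return p[0]/p[2]*f+m["cx"],p[1]/p[2]*f+m["cy"]
u,v=proj("side",s["tool_pos"]);print("tcp in side",u,v)
b=b.copy();b[int(v),int(u)]=(0,0,255)
c=np.hstack([im[230:430,220:400],cv2.resize(b[240:320,260:332],(180,200),interpolation=2)])
cv2.imwrite("pics/p3.png",cv2.resize(c,None,fx=2.2,fy=2.2,interpolation=2))
E
```

```text
tcp in side 293.96538031330755 283.49151252059266
```

View pics/p3.png

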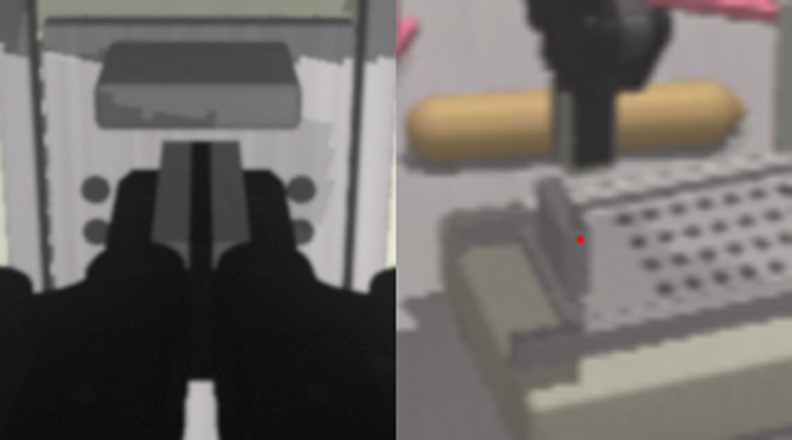

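The fingertips show about 17–20 mm above the reported TCP: the tip is at v=294 where 280 was expected, and in the side view it is above the rib. So they passed over the rib and the plate is unmoved. I'll back off behind the rib and touch down gently on the channel floor to get the true height.

```bash
python3 -c "
from plant import env;print(env.grip_point_offset)"; python3 -m jog '[[0,0,0.015,0],[-0.01,-0.0023,0.015,0],[-0.028,-0.0065,0.015,0],[-0.028,-0.0065,0.015,0],[-0.028,-0.0065,0,0],[-0.028,-0.0065,-0.008,0],[-0.028,-0.0065,-0.012,0],[-0.028,-0.0065,-0.013,0]]'
```

```text
-18.700000000000003
clock: 5.5
tool_pos: [489.7, -67.7, 43.1]
orientation: [0.355, -3.12, -0.0]
wrist_force: [0.4, -0.7, 0.4]
grip_width: -0.001
grasp_force: 0.0
```

```bash
for i in 1; do python3 -m jog '[[0,0,-0.0015,0],[0,0,-0.003,0],[0,0,-0.0045,0],[0,0,-0.006,0]]'; done
```

```text
clock: 5.9
tool_pos: [490.2, -67.8, 37.9]
orientation: [-0.355, 3.121, -0.0]
wrist_force: [-0.2, 0.3, -0.2]
grip_width: 0.002
grasp_force: 0.0
```

```bash
python3 -m jog '[[0,0,-0.0015,0],[0,0,-0.003,0],[0,0,-0.0045,0],[0,0,-0.006,0]]';python3 -m jog '[[0,0,-0.001,0],[0,0,-0.002,0],[0,0,-0.003,0]]';python3 -m jog '[[0,0,-0.001,0],[0,0,-0.002,0],[0,0,-0.003,0]]'
```

```text
clock: 6.3
tool_pos: [490.1, -67.7, 31.7]
orientation: [0.355, -3.122, -0.0]
wrist_force: [-0.5, -0.4, -0.6]
grip_width: -0.002
grasp_force: 0.0
clock: 6.6
tool_pos: [490.1, -67.7, 28.7]
orientation: [-0.355, 3.121, 0.0]
wrist_force: [0.2, -0.2, 0.1]
grip_width: -0.004
grasp_force: 0.0
clock: 6.9
tool_pos: [490.1, -67.7, 25.7]
orientation: [-0.355, 3.121, -0.0]
wrist_force: [0.7, 0.5, -0.7]
grip_width: -0.001
grasp_force: 0.0
```

```bash
for i in 1; do python3 -m jog '[[0,0,-0.001,0],[0,0,-0.002,0]]'|grep -E 'pos|wrist';python3 - <<'E'
from h import *
im=cams.get_image("wrist");b=cams.get_image("side")
c=np.hstack([im[150:430,200:420],cv2.resize(b[240:320,260:323],(220,280),interpolation=2)])
cv2.imwrite("pics/p4.png",cv2.resize(c,None,fx=1.8,fy=1.8,interpolation=2))
E
done
```

```text
tool_pos: [490.1, -67.8, 23.7]
wrist_force: [-0.8, 0.1, 0.2]
```

View pics/p4.png

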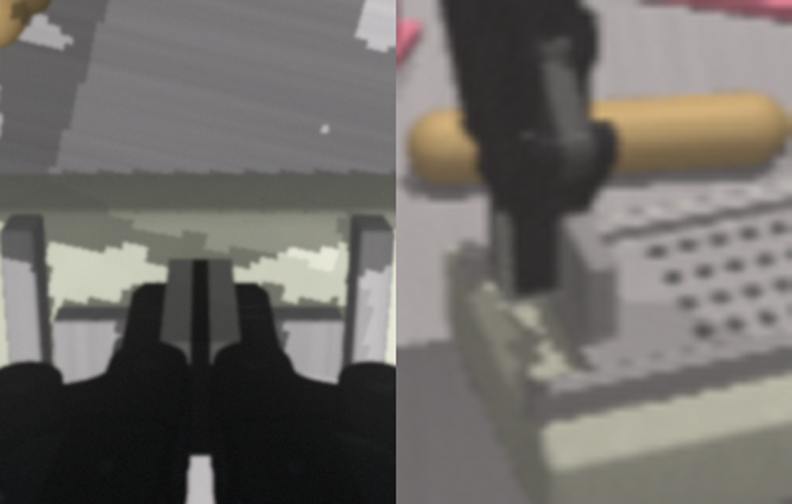

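The fingertips are now low behind the rib, just above the floor, so the tip offset is about 20 mm. I'll raise slightly and push.

```bash
python3 -m jog '[[0,0,0.01,0],[0.002,0.0005,0.01,0],[0.004,0.0009,0.01,0],[0.006,0.0014,0.01,0],[0.008,0.0018,0.01,0],[0.01,0.0023,0.01,0]]'; for i in 1; do python3 -m jog '[[0.0015,0.0003,0,0],[0.003,0.0007,0,0],[0.0045,0.001,0,0],[0.006,0.0014,0,0]]';done
```

```text
clock: 7.8
tool_pos: [499.9, -65.4, 33.6]
orientation: [0.354, -3.121, -0.0]
wrist_force: [-1.8, -0.7, 1.5]
grip_width: 0.002
grasp_force: 1.3
clock: 8.2
tool_pos: [506.2, -64.0, 33.7]
orientation: [0.355, -3.121, -0.0]
wrist_force: [-1.8, -0.5, -0.1]
grip_width: 0.001
grasp_force: 0.8
```

```bash
python3 -m jog '[[0.002,0.0004,0,0],[0.004,0.0009,0,0],[0.006,0.0013,0,0],[0.008,0.0018,0,0]]'|grep -E 'pos|wrist'; python3 -m jog '[[0.0015,0.0003,0,0],[0.003,0.0007,0,0],[0.0045,0.001,0,0],[0.006,0.0014,0,0]]'|grep -E 'pos|wrist'
```

```text
tool_pos: [514.3, -62.2, 33.7]
wrist_force: [-1.3, -0.1, -0.7]
tool_pos: [520.2, -60.8, 33.8]
wrist_force: [-1.1, 0.2, -1.3]
```

```bash
for k in 1; do
python3 -m jog '[[0.001,0.0002,0,0],[0.002,0.0004,0,0],[0.003,0.0007,0,0]]'|grep -E 'pos|wrist'
python3 -m jog '[[0.001,0.0002,0,0],[0.002,0.0004,0,0]]'|grep -E 'pos|wrist'
python3 -m jog '[[0.0008,0.0002,0,0]]'|grep -E 'pos|wrist'
done
```

```text
tool_pos: [523.1, -60.2, 33.8]
wrist_force: [-1.6, -0.7, 0.1]
tool_pos: [523.5, -60.1, 33.7]
wrist_force: [-8.9, -1.3, 5.7]
tool_pos: [523.5, -60.1, 33.7]
wrist_force: [-11.5, -2.4, 6.3]
```

```bash
python3 -m jog '[[0.0008,0.0002,0,0]]'|grep -E 'pos|wrist'
python3 -m jog '[[0.0007,0.0002,0,0]]'|grep -E 'pos|wrist'
python3 - <<'E'
from h import *
im=cams.get_image("scene");b=cams.get_image("side")
cv2.imwrite("pics/sc5.png",im);cv2.imwrite("pics/sd5.png",b)
c=np.hstack([cv2.resize(im[210:325,265:345],None,fx=4.5,fy=4.5,interpolation=2)[:510],cv2.resize(b[230:315,300:372],(432,510),interpolation=2)])
cv2.imwrite("pics/p5.png",c)
E
```

```text
tool_pos: [523.5, -60.1, 33.7]
wrist_force: [-14.1, -3.5, 8.8]
tool_pos: [523.5, -60.1, 33.7]
wrist_force: [-17.1, -3.7, 11.1]
```

View pics/p5.png

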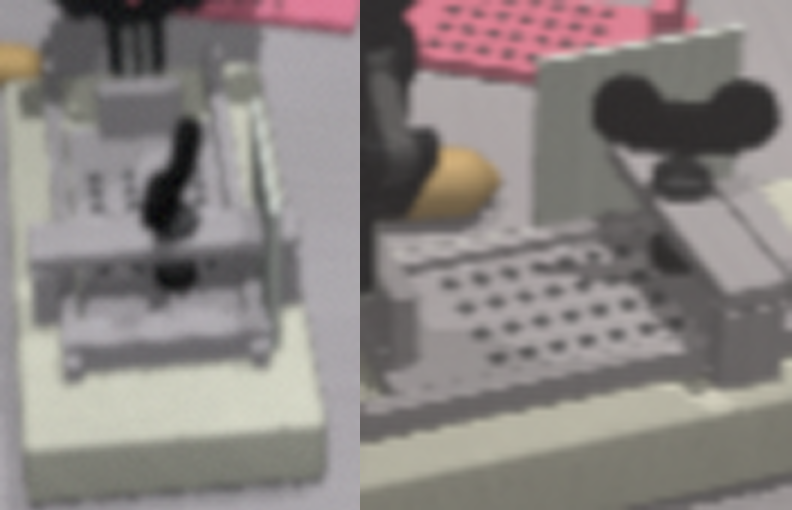

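The push met a hard stop at 17 N with no further motion. In the scene crop the pale gap between plate and stop, visible before at (160,318), is gone, so the plate is home. I'll back off and go above the knob for a close look.

```bash
python3 -m jog '[[-0.005,-0.0011,0,0],[-0.018,-0.004,0,0],[-0.018,-0.004,0.05,0],[-0.018,-0.004,0.10,0],[-0.018,-0.004,0.15,0],[0.02,0.01,0.18,0],[0.06,0.025,0.19,0],[0.105,0.035,0.19,0],[0.12,0.035,0.19,0],[0.122,0.036,0.19,0]]' 0.024
python3 -m jog '[[0,0,0,0],[0,0,0,0],[0,0,0,0]]'
python3 - <<'E'
from h import *
import pickle
s=sensors.observe();im=cams.get_image("wrist");cv2.imwrite("pics/w6.png",im);pickle.dump(s,open("w6.pkl","wb"));print(s["tool_pos"],s["orientation"])
cv2.imwrite("pics/w6c.png",cv2.resize(im[120:420,170:450],None,fx=2,fy=2,interpolation=2))
E
```

```text
clock: 10.9
tool_pos: [651.0, -22.8, 222.4]
orientation: [0.356, -3.121, -0.0]
wrist_force: [0.2, 0.5, -0.6]
grip_width: 0.284
grasp_force: 0.0
clock: 11.2
tool_pos: [648.4, -23.4, 224.7]
orientation: [-0.354, 3.121, -0.0]
wrist_force: [-0.4, -0.7, 0.3]
grip_width: 0.283
grasp_force: 0.0
[648.44923371 -23.43193815 224.70434986] [-3.53846524e-01  3.12070332e+00 -1.48687540e-04]
```

View pics/w6c.png

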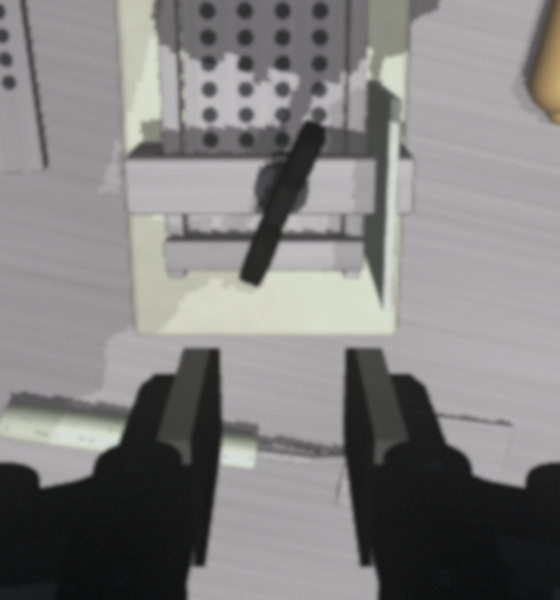

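The close look shows the wing blade from full-image (328,184) to (295,261), the bed's far corners at (238,286) and (368,285), and the panel to the right of the wings.

```bash
python3 - <<'E'
from h import *
import pickle;s=pickle.load(open("w6.pkl","rb"));W=lambda u,v,z:onz("wrist",u,v,z,s)[:2]
im=cv2.imread("pics/w6.png");g=im.max(2)[170:275,280:345]
m=(g<50).astype(np.uint8);n,l,st,c=cv2.connectedComponentsWithStats(m);i=1+st[1:,4].argmax();p=np.argwhere(l==i)[:,::-1].astype(np.float32)
(cx,cy),(w,h),a=cv2.minAreaRect(p);box=cv2.boxPoints(((cx,cy),(w,h),a))+[280,170]
print("box",cx+280,cy+170,w,h)
q=np.array([W(*b,119) for b in box]);print("centre",q.mean(0))
for k in range(4):
  d=q[k]-q[k-1];print(np.linalg.norm(d),np.degrees(np.arctan2(d[1],d[0])))
F=W(238.5,286.5,40),W(368,285,40);d=F[1]-F[0];t=np.degrees(np.arctan2(d[1],d[0]))-90;print("far edge",np.linalg.norm(d),t)
t=np.radians(13);x=np.array([np.cos(t),np.sin(t)]);y=np.array([-x[1],x[0]]);print("knob from far edge",(F[0]+F[1])/2-85*x+8*y)
E
```

```text
box 308.80479431152344 219.7294578552246 16.138315200805664 84.58132934570312
centre [645.7791922  -25.33356351]
12.121347263660125 -102.84400134944487
62.744069169799864 168.66378416037463
11.455417006297118 78.63497097863267
63.0607268993442 -10.734965129910018
far edge 126.39206142035488 13.654419514807287
knob from far edge [644.26789081 -23.39654117]
```

```bash
python3 -m jog '[[-0.0005,-0.001,0,-0.14],[-0.0005,-0.001,-0.03,-0.28],[-0.0005,-0.001,-0.07,-0.42],[-0.0005,-0.001,-0.10,-0.42],[-0.0005,-0.001,-0.118,-0.42],[-0.0005,-0.001,-0.128,-0.42],[-0.0005,-0.001,-0.134,-0.42],[-0.0005,-0.001,-0.138,-0.42],[-0.0005,-0.001,-0.142,-0.42],[-0.0005,-0.001,-0.145,-0.42]]' 0.024
python3 -m jog '[[0,0,-0.002,0],[0,0,-0.005,0],[0,0,-0.005,0]]'
python3 - <<'E'
from h import *
a=cams.get_image("wrist");b=cams.get_image("side");c=cams.get_image("scene")
o=np.hstack([a[200:400,200:420],cv2.resize(b[215:297,320:400],(195,200),interpolation=2),cv2.resize(c[205:297,265:345],(175,200),interpolation=2)])
cv2.imwrite("pics/g7.png",cv2.resize(o,None,fx=1.35,fy=1.35,interpolation=2))
E
```

```text
clock: 12.25
tool_pos: [649.4, -24.2, 79.4]
orientation: [0.304, 3.125, 0.0]
wrist_force: [-0.6, 0.3, -0.1]
grip_width: 0.285
grasp_force: 0.0
clock: 12.55
tool_pos: [648.7, -24.2, 73.5]
orientation: [-0.304, -3.126, 0.0]
wrist_force: [-0.2, -0.4, -0.3]
grip_width: 0.281
grasp_force: 0.0
```

View pics/g7.png

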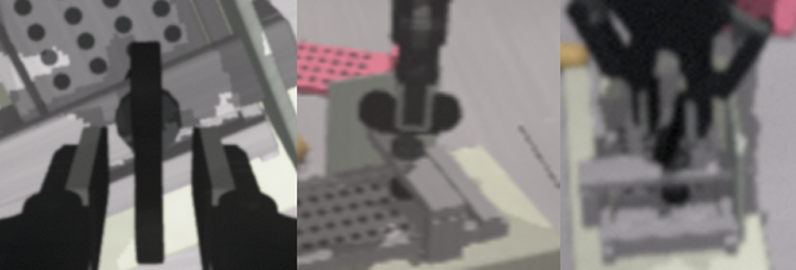

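The blade stands centred and parallel between the pads, with the tips at the blade's lower edge. I'll close the gripper.

```bash
python3 -m jog '[[0,0,0,0],[0,0,0,0],[0,0,0,0],[0,0,0,0],[0,0,0,0],[0,0,0,0]]' 0; python3 -c "
from plant import sensors;print(sensors.observe()['torque'],sensors.observe()['joints'])"
```

```text
clock: 13.3
tool_pos: [648.9, -24.6, 74.0]
orientation: [0.304, 3.126, -0.001]
wrist_force: [-1.2, -2.1, 2.6]
grip_width: 0.064
grasp_force: 61.7
[-0.79463107  0.24883484  0.19481548] [-3.74503127e-02  3.82977870e-01  2.61714719e-02  1.21368573e+00
 -7.31277959e-04  1.56514428e-01]
```

```bash
cat > st.py <<'E'
from h import *
s=sensors.observe();r=Ro.from_rotvec(s["orientation"]).as_matrix();y=np.degrees(np.arctan2(r[1,0],r[0,0]))%360
print("t%.2f yaw %.2f rad %.3f"%(s["clock"],y,np.radians(y)),"F",np.round(s["wrist_force"],1),"Tz %.2f"%s["torque"][2],"g",round(s["grasp_force"],1),"z",np.round(s["tool_pos"],1),"j6 %.2f"%s["joints"][5])
E
python3 st.py; python3 -m jog '[[0,0,0,-0.08],[0,0,0,-0.16],[0,0,0,-0.24],[0,0,0,-0.24]]' >/dev/null; python3 st.py;python3 -m jog '[[0,0,0,-0.08],[0,0,0,-0.16],[0,0,0,-0.16]]' >/dev/null; python3 st.py
```

```text
t13.30 yaw 168.89 rad 2.948 F [-1.2 -2.1  2.6] Tz 0.19 g 61.7 z [648.9 -24.6  74. ] j6 0.16
t13.70 yaw 155.01 rad 2.705 F [-1.1 -5.2  3.2] Tz 0.04 g 61.7 z [648.8 -25.1  74. ] j6 0.40
t14.00 yaw 145.83 rad 2.545 F [-2.  -5.5  3.5] Tz 0.08 g 61.7 z [648.6 -25.4  74. ] j6 0.56
```

```bash
python3 -m jog '[[0,-0.0005,0,-0.07],[0,-0.001,0,-0.14]]' >/dev/null; python3 st.py;python3 -m jog '[[0,0,0,-0.07],[0,0,0,-0.14]]' >/dev/null; python3 st.py;python3 -m jog '[[0,0,0,-0.07],[0,0,0,-0.14]]' >/dev/null; python3 st.py
```

```text
t14.20 yaw 137.78 rad 2.405 F [-4.  -3.5  3.4] Tz 0.19 g 61.8 z [648.4 -25.7  74. ] j6 0.70
t14.40 yaw 129.75 rad 2.265 F [-3.8 -4.9  4.7] Tz 0.26 g 61.8 z [648.2 -25.8  74. ] j6 0.84
t14.60 yaw 121.72 rad 2.125 F [-4.1 -6.3  4.8] Tz 0.22 g 61.9 z [648.  -26.1  73.9] j6 0.98
```

```bash
sed -i 's/np.round(s\["tool_pos"\],1)/np.round(s["tool_pos"],2)/' st.py; python3 -m jog '[[-0.0003,-0.0005,0,-0.07],[-0.0007,-0.001,0,-0.14]]' >/dev/null; python3 st.py;python3 -m jog '[[0,0,0,-0.07],[0,0,0,-0.14]]' >/dev/null; python3 st.py;python3 -m jog '[[0,0,0,-0.07],[0,0,0,-0.14]]' >/dev/null; python3 st.py
```

```text
t14.80 yaw 113.72 rad 1.985 F [-2.7 -1.6  3. ] Tz 0.21 g 61.8 z [647.7  -26.32  73.98] j6 1.12
t15.00 yaw 105.70 rad 1.845 F [-4.2 -3.3  5.3] Tz 0.21 g 62.0 z [647.4  -26.39  73.93] j6 1.26
t15.20 yaw 97.68 rad 1.705 F [-5.2 -3.7  5.9] Tz 0.23 g 62.2 z [647.2  -26.44  74.24] j6 1.40
```

```bash
python3 -m jog '[[-0.0003,-0.0002,0,-0.05],[-0.0007,-0.0005,0,-0.1]]' >/dev/null; python3 st.py;python3 -m jog '[[0,0,0,0]]' >/dev/null; python3 st.py;
```

```text
t15.40 yaw 92.01 rad 1.606 F [-3.5 -1.5  6.2] Tz 0.30 g 62.2 z [646.9  -26.54  74.45] j6 1.49
t15.50 yaw 92.06 rad 1.607 F [-3.6 -2.2  6.7] Tz 0.19 g 62.1 z [646.89 -26.52  74.49] j6 1.49
```

```bash
python3 -m jog '[[0,0,0,-0.05],[0,0,0,-0.1]]' >/dev/null; python3 st.py;
```

```text
t15.70 yaw 86.29 rad 1.506 F [-5.7 -2.7  8. ] Tz 0.23 g 62.4 z [646.72 -26.53  74.63] j6 1.59
```

```bash
python3 -m jog '[[-0.0005,-0.0003,0,0],[-0.0005,-0.0003,0,-0.06],[-0.0005,-0.0003,0,-0.12]]' >/dev/null; python3 st.py; python3 -m jog '[[0,0,0,0],[0,0,0,0]]' >/dev/null; python3 st.py
```

```text
t16.00 yaw 79.40 rad 1.386 F [-5.3 -0.5  9.5] Tz 0.30 g 62.5 z [646.48 -26.54  74.95] j6 1.71
t16.20 yaw 79.52 rad 1.388 F [-5.7 -0.8  8.8] Tz 0.07 g 62.4 z [646.45 -26.51  74.94] j6 1.71
```

Contact was at yaw ≈1.82 rad, where z and Fz start to climb. I'm now about 25° past it, so I'll turn a little more, ease the hold, and release.

```bash
python3 -m jog '[[0,0,0,-0.05],[0,0,0,-0.11],[0,0,0,-0.11]]' >/dev/null; python3 st.py; python3 -m jog '[[0,0,0.0005,0],[0,0,0.001,0],[0,0,0.001,0]]' >/dev/null; python3 st.py
```

```text
t16.50 yaw 73.16 rad 1.277 F [-5.8 -0.8  9.1] Tz 0.16 g 62.6 z [646.29 -26.46  75.18] j6 1.82
t16.80 yaw 73.23 rad 1.278 F [-4.7 -0.9  6.8] Tz 0.19 g 62.2 z [646.18 -26.45  75.25] j6 1.82
```

```bash
python3 -m jog '[[0,0,0,0],[0,0,0,0],[0,0,0,0],[0,0,0,0]]' 0.026; python3 st.py; python3 -m jog '[[0,0,0.01,0],[0,0,0.03,0],[0,0,0.06,0],[0,0,0.1,0],[0,0,0.14,0],[0,0,0.15,0],[0,0,0.15,0],[0,0,0.15,0]]'
python3 - <<'E'
from h import *
import pickle
s=sensors.observe();im=cams.get_image("wrist");cv2.imwrite("pics/w8.png",im)
g=im.max(2)[150:285,220:400]
m=(g<50).astype(np.uint8);n,l,st,c=cv2.connectedComponentsWithStats(m)
for i in range(1,n):
  if st[i,4]>250:
    p=np.argwhere(l==i)[:,::-1].astype(np.float32);b=cv2.boxPoints(cv2.minAreaRect(p))+[220,150]
    q=np.array([onz("wrist",*k,122,s)[:2] for k in b]);print(st[i],q.mean(0),[(round(np.linalg.norm(q[k]-q[k-1]),1),round(np.degrees(np.arctan2(*(q[k]-q[k-1])[::-1])),1)) for k in range(4)])
E
python3 st.py
```

```text
clock: 17.2
tool_pos: [647.1, -26.8, 74.5]
orientation: [-2.522, -1.873, -0.0]
wrist_force: [0.1, 0.3, -0.3]
grip_width: 0.306
grasp_force: 0.0
t17.20 yaw 73.21 rad 1.278 F [ 0.1  0.3 -0.3] Tz -0.00 g 0.0 z [647.1  -26.77  74.49] j6 1.82
clock: 18.0
tool_pos: [646.8, -26.9, 223.8]
orientation: [-2.521, -1.873, 0.001]
wrist_force: [-0.2, -0.8, -0.7]
grip_width: 0.301
grasp_force: 0.0
[ 82  29  14  85 842] [647.42888763 -21.65249256] [(np.float64(62.1), np.float64(74.5)), (np.float64(8.9), np.float64(-15.1)), (np.float64(62.1), np.float64(-105.0)), (np.float64(9.5), np.float64(165.0))]
t18.05 yaw 73.21 rad 1.278 F [-0.7 -0.2 -0.8] Tz 0.03 g 0.0 z [646.42 -26.92 223.04] j6 1.82
```

```bash
python3 -c "
from plant import workorder;print(workorder.finish_job())"
```

```text
the job is handed in; nothing more can be done
None
```

I pushed the plate home against the end stop (17 N peak reading along the channel), turned the knob clockwise to contact and about 30° further, let go, and handed the job in at 18 s; the contact point is estimated from wrist height and force, and I did not re-check the plate's position after clamping.

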